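# Shut the outlet valves along an air manifold

### The job

Run your fingertips lightly along the row of toggle valves on the air manifold, starting at the plain end and going towards the gauge, so that the four outlet levers fold right down one after another. Stop short of the fifth lever, the main valve next to the gauge: it stays standing. Do not grip or force anything, leave the bottles and other things undisturbed where they are, and finish clear of the manifold.

Things in the scene. Friction and masses are not known exactly. Their poses are not given: they have to be found in the camera images.
- manifold: Air manifold screwed to the bench: aluminium bar 320 x 44, top 60 mm up, on feet. Origin: centre of its underside, on the bench; x along the bar to the round dial gauge (46 dia., at x=141, top 95 mm up). Five like toggle valves along its centre line, pivots 72 mm up at x=-115,-69,-23,23 (outlets) and 105 (main valve), between cheeks 24 wide, 76 mm up. Hose barbs stick out 24 on its -y side.
- valve1 (a joint): Lever of outlet 1 (at the plain end, farthest from the gauge), rad: 0 upright, grows as it folds towards the gauge, 1.4 flat at its stop; not below -0.2. Starts within 0.15 of upright, stays where left, needs 1.5 N at its tip. Flat, its tip's top is 84 mm above the bench: fingertips drawn along 86 to 91 mm above the bench fold each lever in passing.
- valve1_tip (a point): Centre of the black rounded tip (16 wide across the bar, 10 thick) of outlet lever 1, 38 mm from the pivot; the rod below it is steel, 7 dia. Its frame turns with the lever: z along the lever away from the pivot, y along the pivot.
- valve2 (a joint): Lever of outlet 2 (counted from the plain end), rad: 0 upright, grows as it folds towards the gauge, 1.4 flat at its stop; not below -0.2. Starts within 0.15 of upright, stays where left, needs 1.5 N at its tip. Flat, its tip's top is 84 mm above the bench: fingertips drawn along 86 to 91 mm above the bench fold each lever in passing.
- valve2_tip (a point): Centre of the black rounded tip (16 wide across the bar, 10 thick) of outlet lever 2, 38 mm from the pivot; the rod below it is steel, 7 dia. Its frame turns with the lever: z along the lever away from the pivot, y along the pivot.
- valve3 (a joint): Lever of outlet 3 (counted from the plain end), rad: 0 upright, grows as it folds towards the gauge, 1.4 flat at its stop; not below -0.2. Starts within 0.15 of upright, stays where left, needs 1.5 N at its tip. Flat, its tip's top is 84 mm above the bench: fingertips drawn along 86 to 91 mm above the bench fold each lever in passing.
- valve3_tip (a point): Centre of the black rounded tip (16 wide across the bar, 10 thick) of outlet lever 3, 38 mm from the pivot; the rod below it is steel, 7 dia. Its frame turns with the lever: z along the lever away from the pivot, y along the pivot.
- valve4 (a joint): Lever of outlet 4 (counted from the plain end), rad: 0 upright, grows as it folds towards the gauge, 1.4 flat at its stop; not below -0.2. Starts within 0.15 of upright, stays where left, needs 1.5 N at its tip. Flat, its tip's top is 84 mm above the bench: fingertips drawn along 86 to 91 mm above the bench fold each lever in passing.
- valve4_tip (a point): Centre of the black rounded tip (16 wide across the bar, 10 thick) of outlet lever 4, 38 mm from the pivot; the rod below it is steel, 7 dia. Its frame turns with the lever: z along the lever away from the pivot, y along the pivot.
- main_valve (a joint): Lever of the main valve next to the gauge, made as the others, rad; it stands upright (0, give or take 0.1) and must be left standing.
- main_valve_tip (a point): Centre of the tip of the main valve's lever, 38 mm from its pivot.
- flask: Small glass conical flask, 64 dia., 81 high, standing beside the manifold, loose. Origin: centre of its underside.
- vial: Small amber vial with black cap, 22 dia., 45 high, standing beside the manifold, loose. Origin: centre of its underside.
- jar: Amber jar with white cap, 48 dia., 60 high, standing beside the manifold, loose. Origin: centre of its underside.
- stopper: Rubber stopper, 32 dia., 28 high, standing beside the manifold, loose. Origin: centre of its underside.
- wash_bottle: White wash bottle with blue cap and bent spout, 68 dia., about 200 high, to the left on the bench, loose. Origin: centre of its underside.
- slide_box: Blue slide box, 85 x 100 x 32 high, to the right on the bench, loose. Origin: centre of its underside.
- spatula: Thin steel laboratory spatula, 190 long, 14 wide, 8 thick, lying on the bench beyond the manifold, loose.

How it is judged (in metres and radians):
On the way, in this order (a step that is already met when the one before it is completed fails the run):
1. outlet lever 1 is folded down, the later ones not yet (value of joint valve1 above 1.15 rad), for 0.05 s.
2. outlet lever 2 is folded down, the later ones not yet (value of joint valve2 above 1.15 rad), for 0.05 s.
3. outlet lever 3 is folded down, the later ones not yet (value of joint valve3 above 1.15 rad), for 0.05 s.
4. outlet lever 4 is folded down, the later ones not yet (value of joint valve4 above 1.15 rad), for 0.05 s.
At the end, for the whole second after the job is handed in: All four outlet levers are folded at least 1.15 rad (66 degrees) towards the gauge and at rest, the main lever still leans less than 0.35 rad towards the gauge, and every loose thing is within 20 mm of where it stood (value of joint each of valve1, valve2, valve3, valve4 above 1.15 rad and value of joint main_valve below 0.35 rad and velocity of joint each of valve1, valve2, valve3, valve4 below 0.1 rad/s and distance of each of flask, vial, jar, stopper, wash_bottle, slide_box, spatula from where it was at the start of the episode below 0.02 m); the robot touches nothing.
It fails at once if the main valve's lever is knocked over (value of joint main_valve above 0.35 rad).
It fails at once if the manifold or a lever is pressed or gripped with more than 25 N (contact force between the fingers and manifold above 25 N).
It fails at once if a loose thing is shifted by 20 mm, lifted or tipped (distance of any of flask, vial, jar, stopper, wash_bottle, slide_box, spatula from where it was at the start of the episode above 0.02 m or angle between any of flask, vial, jar, stopper, wash_bottle, slide_box's own z axis and vertical above 0.3 rad).
It fails at once if a loose thing is touched with more than 3 N (contact force between the fingers and flask above 3 N or contact force between the fingers and vial above 3 N or contact force between the fingers and jar above 3 N or contact force between the fingers and stopper above 3 N or contact force between the fingers and wash_bottle above 3 N or contact force between the fingers and slide_box above 3 N or contact force between the fingers and spatula above 3 N).
It also fails if it takes over 38 s, if anything falls off the work surface, if the arm or the gripper's body presses on something with over 40 N, if the wrist force passes 120 N, or if a joint passes its speed limit or range.

### The arm

A 6-joint arm with a two-finger parallel gripper is mounted at the origin on the work surface. World frame = base frame: x ahead of the robot, y to its left, z up, the work surface at z = 0. Lengths are in mm, angles in rad, forces in N, time in s.
With the tool pointing down it reaches from about 275 to 1000 mm from the base axis. Payload 8.4 kg.
Tool frame: the origin (TCP) lies on the centre line of the jaws, within the pads' length; the fingertips stand 17 mm ahead of it and the grasp point (between the pads) lies 2 mm behind it (r.tcp_to_tips is the z of the fingertips in the tool frame, in mm); z points along the fingers, y is the direction in which the jaws open and shut (so a half turn about z gives the same grasp; the last joint's range is limited). The gripper opens to 85 mm and grips with 20 to 120 N. Pads are 22 mm wide; open, the fingers measure 114 mm over their backs; the gripper's body (76 mm by 85 mm) begins 54 mm behind the grasp point. The pads swing forward as they close: fully open they stand 13 mm farther back than shut.
Start: joints at [1.145, 0.353, 1.633, -0, 1.155, -0.002], TCP at [257.016, 569.711, 248.281] pointing down, gripper open.
Joint ranges: [-2.63, 2.63], [-0.92, 2.1], [0.06, 2.66], [-1.3, 4.44], [0, 2.69], [-3.02, 3.02]. Speed limits (rad/s): [2.22, 2.22, 2.79, 3.14, 3.14, 3.14].

### API

Orientations are given as [roll, pitch, yaw] about the fixed x, y, z axes, in that order (R = Rz(yaw) Ry(pitch) Rx(roll)).
In Python, from rig import r, cams, job gives the robot as it stands.
- The arm moves only by the tool drive_tool, never from a script. Its argument "deltas" is a list of rows, each a list of 4 numbers: the shift along the tool's x, y, z in cm, then the turn about the tool's z in rad. In form: [[x, y, z, roll], ...]. A call has 1 to 12 rows; each row shifts and turns the commanded pose from where the row before left it, along the tool's axes as they then stand; what a row does not reach is not made up. A row lasts 1/12 s, in which the tool goes at most 41.7 mm and 7.16 degrees, less where a joint would pass 70% of its speed; a pose out of reach is approached as far as the arm can. A call with a gripper value outside its range is refused whole. "jaw" is the closure, from 0 (fully open) to 1 (shut), set as the call begins (left out, the last holds). The fingers move at their own pace and stop on an object; "force" is the grip in N (left out, the last holds). Time passes only in rows, so rows that do not move let the fingers close. It gives the time, the measured TCP pose, the force and the opening at its end, in the units of the state.
- r.sense(): the state, without advancing time (a new reading comes with each control period).
- cams.grab_frame(name): name is "scene" or "top" or "wrist"; returns (picture, depth): 384x512x3 uint8, red, green, blue; 384x512 float32, mm along the optical axis (not along the pixel's ray), 0 where there is no reading.
- cams.camera_params(name): a dict with "fx", "fy", "cx", "cy" (pixels), "k1" (the pictures are not rectified: a ray, as slopes to the right and down, at radius r is drawn at 1 + k1 r^2 times it, then the intrinsics apply), "R" (3x3) and "t" (3): a world point X has camera coordinates R X + t. Camera axes: x right, y down, z forward; pixel columns grow to the right and rows downward; lengths in mm; the calibration is good to about 2 mm. A picture is of the moment at which its call begins: read the wrist's pose just before it. camera_params takes no time and is no camera call; for the wrist camera it gives the pose at the moment of the call.
- job.sign_off(): hands the job in, once; it reports no verdict.
The state is a dict: "clock": time; "qpos": joint angles; "qvel": joint speeds; "joint_efforts": joint torques, N m; "eef_pos": TCP position; "tcp_rot": TCP orientation; "contact_force": force on the tool from outside, world axes, zero at the start; "wrist_torque": the same for the moment, N m; "opening": opening from 0.0 (shut) to 1.0 (fully open).
Only numpy, scipy, OpenCV 4.12 (cv2) and the standard library are available. Lean on these libraries where they do the work, as an engineer would, in place of code of your own. Each camera call takes 0.05 s, during which the arm holds its last target. There are 200 camera calls.

## Working session

There is one attempt and no reset: what is moved stays moved. The work goes in short steps, Python scripts to look and compute and a tool call to move; the robot and the scene stay as the last step left them, time stands still between calls to the robot, and variables do not carry over. Pictures are saved under pics/ and viewed, about 8 in all and at most 12, crops included, and the job is handed in when it is done.

Besides the shell and the picture viewer there is one more tool, called after "Emit:" as name(argument=value, ...) on one line, values as JSON. drive_tool: Moves the arm, as the interface text tells. Its arguments: {"type":"object","properties":{"deltas":{"type":"array"},"jaw":{"type":"number"},"force":{"type":"number"}},"required":["deltas"]}

```bash
mkdir -p pics && cat > h.py <<'E'
import numpy as np, cv2
from rig import r, cams, job
def save(name,fn):
    im,d=cams.grab_frame(name); P=cams.camera_params(name)
    np.savez('pics/'+fn+'.npz',im=im,d=d,**{k:np.array(v) for k,v in P.items()})
    cv2.imwrite('pics/'+fn+'.png',im[:,:,::-1]); return im,d,P
def ray(P,uv):
    uv=np.atleast_2d(uv).astype(float)
    K=np.array([[P['fx'],0,P['cx']],[0,P['fy'],P['cy']],[0,0,1]],float)
    s=cv2.undistortPoints(uv[:,None],K,np.array([float(P['k1']),0,0,0]))[:,0]
    d=np.c_[s,np.ones(len(s))]@np.array(P['R']); o=-np.array(P['R']).T@np.array(P['t'])
    return o,d
def onz(P,uv,z):
    o,d=ray(P,uv); return o+d*((z-o[2])/d[:,2])[:,None]
E
python3 - <<'E'
from h import *
print(r.sense()); save('top','top0'); save('scene','scene0'); print(r.tcp_to_tips)
a=cv2.imread('pics/top0.png');b=cv2.imread('pics/scene0.png')
for n in('top','scene'):
    P=cams.camera_params(n);print(n,(-np.array(P['R']).T@np.array(P['t'])).round(),P['fx'])
E
```

```text
{'clock': 0.0, 'qpos': array([ 1.14461077e+00,  3.53632071e-01,  1.63413846e+00, -1.30919017e-05,
        1.15519303e+00, -2.41895648e-03]), 'qvel': array([-0.00156529,  0.00137699, -0.00155801, -0.00037454, -0.00017166,
       -0.00168809]), 'joint_efforts': array([ 1.51435866e-03, -6.05255413e+01, -3.42061687e+01,  5.83037558e-05,
        9.42670827e-03, -7.10210003e-06]), 'eef_pos': array([256.82546832, 569.29851852, 247.56985258]), 'tcp_rot': array([-3.14022172e+00,  8.65397052e-06,  2.71783135e+00]), 'contact_force': array([-0.59211598, -0.22356675,  0.44505127]), 'wrist_torque': array([0.03399274, 0.02174769, 0.00713242]), 'opening': 0.9998420789864044}
17.0
top [ 302.    2. 1522.] 460.78790273354076
scene [1388. -111. 1331.] 490.13928446348854
```

View pics/top0.png

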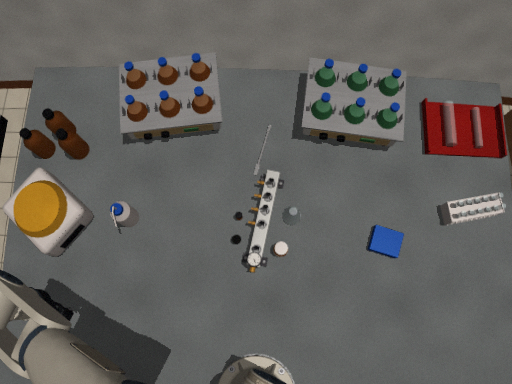

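View pics/scene0.png

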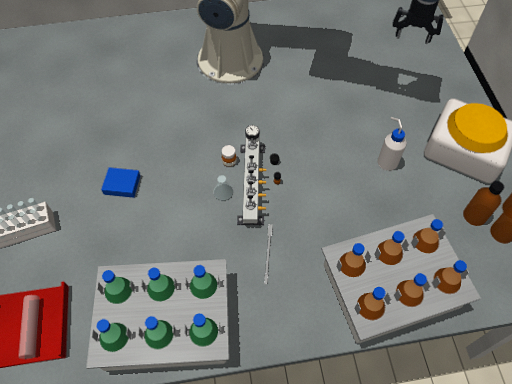

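The manifold's gauge end points towards the robot: the gauge is at top (254,259) and the plain end at (272,175). The barbs are on the +Y side. Next I'll look closer.

```bash
python3 - <<'E'
from h import *
a=cv2.imread('pics/top0.png')[160:280,215:315];b=cv2.imread('pics/scene0.png')[115:235,200:300]
cv2.imwrite('pics/crop0.png',np.hstack([cv2.resize(x,None,fx=4,fy=4,interpolation=cv2.INTER_CUBIC) for x in(a,b)]))
z=np.load('pics/top0.npz');im=z['im'];d=z['d']
o,D=ray(z,np.stack(np.meshgrid(np.arange(512),np.arange(384)),-1).reshape(-1,2))
X=(o+D*d.reshape(-1,1)).reshape(384,512,3)
hs=cv2.cvtColor(im,cv2.COLOR_RGB2HSV)
m=(hs[...,1]<40)&(hs[...,2]>150);m[:160]=0;m[285:]=0;m[:,:230]=0;m[:,285:]=0
m=m.astype(np.uint8);n,l,s,c=cv2.connectedComponentsWithStats(m);
for i in range(1,n):
  if s[i,4]>30:
    print(s[i],c[i])
i=1+np.argmax(s[1:,4]);ys,xs=np.where(l==i)
rc=cv2.minAreaRect(np.c_[xs,ys].astype(np.float32));print(rc)
W=onz(z,cv2.boxPoints(rc),60);print(W.round(1))
h=X[l==i][:,2];print(np.percentile(h,[5,25,50,75,95]))
E
```

```text
[248 170  32  96 835] [262.70898204 219.78922156]
[275 241  10  14 120] [279.86666667 247.68333333]
((262.9305419921875, 217.91969299316406), (12.915721893310547, 96.23062896728516), 12.26477336883545)
[[411.2  43.   60. ]
 [721.7 -11.   60. ]
 [713.9 -52.9  60. ]
 [404.1   2.9  60. ]]
[55.23292608 58.14403234 60.33389348 63.658512   96.86230961]
```

View pics/crop0.png

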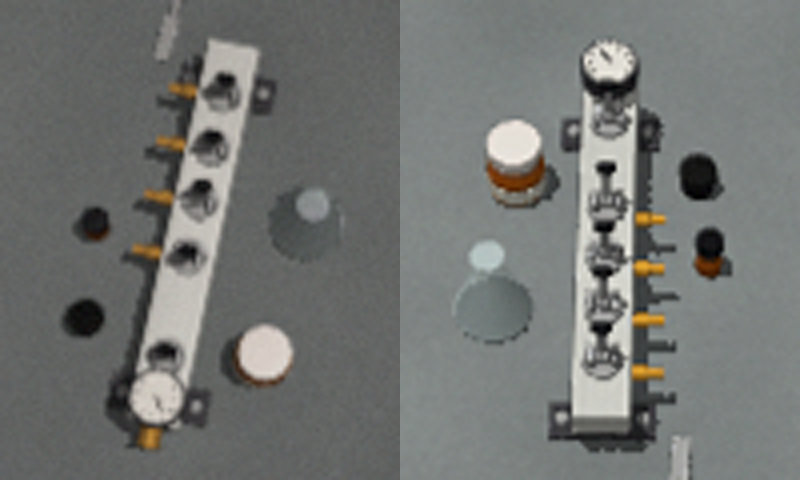

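Emit:
drive_tool(deltas=[[0,0,0,-0.124],[0,0,0,-0.124],[-2.4,-2.1,0,0],[-2.4,-2.1,0,0],[-2.4,-2.1,0,0],[-2.4,-2.1,0,0],[-2.4,-2.1,0,0],[-2.4,-2.1,0,0],[-2.4,-2.1,0,0],[-2.4,-2.1,0,0],[-2.4,-2.1,0,0],[-2.4,-2.1,0,0]], jaw=1, force=20)

```text
clock: 1.1
eef_pos: [457.2, 319.5, 248.1]
tcp_rot: [-3.141, -0.0, 2.966]
contact_force: [0.0, 0.0, -1.1]
opening: 0.001
```

Emit:
drive_tool(deltas=[[-2.4,-2.1,0,0],[-2.4,-2.1,0,0],[-2.4,-2.1,0,0],[-2.4,-2.1,0,0],[-2.4,-2.1,0,0],[-2.4,-2.1,0,0],[-2.4,-2.1,0,0],[-2.4,-2.1,0,0],[-2.4,-2.1,0,0],[-2.4,-2.1,0,0],[-2.4,-2.1,0,0],[0,0,0,0]])

```text
clock: 2.1
eef_pos: [678.8, 42.9, 247.7]
tcp_rot: [-3.14, 0.002, 2.963]
contact_force: [-1.7, -0.2, -0.6]
opening: 0.0
```

```bash
python3 - <<'E'
from h import *
print(r.sense()['eef_pos'],r.tcp_to_tips)
save('wrist','w1'); P=cams.camera_params('wrist');print((-np.array(P['R']).T@np.array(P['t'])).round(),np.array(P['R']).round(2),P['fx'])
E
```

```text
[678.83266062  42.92086691 247.68222912] 17.0
[602.  59. 373.] [[ 0.18  0.98 -0.  ]
 [ 0.94 -0.17  0.3 ]
 [ 0.3  -0.06 -0.95]] 267.81336899009534
```

View pics/w1.png

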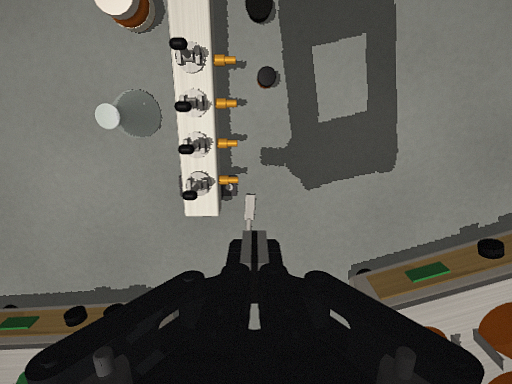

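The wrist picture shows the bar's plain end at about (200,215). Its four outlet levers stand, with black tips at (190,195), (187,149), (182,106) and (178,43), and the shut fingertips are at (255,235). I'll measure these.

```bash
python3 - <<'E'
from h import *
z=np.load('pics/w1.npz');im=z['im'];d=z['d']
hs=cv2.cvtColor(im,cv2.COLOR_RGB2HSV)
m=((hs[...,1]<60)&(hs[...,2]>170));m[:,:160]=0;m[:,225:]=0;m[222:]=0
# edges of the bar by rows: leftmost/rightmost white
L=[];Rr=[]
for v in range(5,205,4):
    x=np.where(m[v])[0]
    if len(x)>10:L.append((x[0]-.5,v));Rr.append((x[-1]+.5,v))
v,=[np.where(m[:,190:212].mean(1)>.5)[0][-1]+.5]
A=onz(z,L,60);B=onz(z,Rr,60)
def fit(A):
    for _ in range(3):
        p=np.polyfit(A[:,0],A[:,1],1);e=abs(A[:,1]-np.polyval(p,A[:,0]));A=A[e<max(2*np.median(e),.5)]
    return p
pa,pb=fit(A),fit(B);p=(pa+pb)/2
print('slopes',pa,pb,'width',(pb-pa)[1]+(pb-pa)[0]*600)
E0=onz(z,[(190,v),(212,v)],60);print('end',v,E0.round(1))
u=-np.array([1,p[0]])/np.hypot(1,p[0]);n=np.array([-u[1],u[0]])
ex=E0[:,0].mean();end=np.array([ex,np.polyval(p,ex)]);O=end+160*u
print('u',u.round(4),'yaw',np.arctan2(u[1],u[0]),'origin',O.round(1))
k=(hs[...,2]<40).astype(np.uint8);k[:,:165]=0;k[:,205:]=0;k[210:]=0
N,l,s,c=cv2.connectedComponentsWithStats(k)
for i in range(1,N):
    if s[i,4]>25:
        q=onz(z,c[i],108)[0,:2]-O;print('tip',c[i].round(),s[i,4],'s',(q@u).round(1),'t',(q@n).round(1))
# fingertips
o,D=ray(z,np.stack(np.meshgrid(np.arange(235,275),np.arange(225,265)),-1).reshape(-1,2))
X=(o+D*d[225:265,235:275].reshape(-1,1));X=X[(X[:,2]>150)]
T=np.array([678.8,42.9,247.7]);Y=np.c_[(X-T)[:,:2]@u,(X-T)[:,:2]@n,(X-T)[:,2]]
print('finger pts rel tcp: min',Y.min(0).round(1),'max',Y.max(0).round(1),np.percentile(Y[:,2],[1,5,20]).round(1))
tcp=T[:2]-O;print('tcp s,t',(tcp@u).round(1),(tcp@n).round(1))
E
```

```text
slopes [-0.17740543 75.7200302 ] [ -0.17783471 118.24969923] width 42.27209738736804
end 215.5 [[715.6 -44.7  60. ]
 [720.5 -17.3  60. ]]
u [-0.9846  0.1749] yaw 2.965805907783746 origin [560.5  -2.6]
tip [178.  43.] 165 s 24.7 t 0.3
tip [183. 106.] 129 s -28.6 t 0.4
tip [186. 149.] 113 s -69.0 t 0.3
tip [190. 195.] 101 s -117.1 t 0.5
finger pts rel tcp: min [  6.7 -12.8 -14.7] max [ 77.9   9.1 125.6] [-13.5 -10.5  -4.6]
tcp s,t -108.5 -65.5
```

Emit:
drive_tool(deltas=[[-2.2,-2.2,0,0],[-2.2,-2.2,0,0],[-2.2,-2.15,0,0],[0,0,3,0],[0,0,3,0],[0,0,3,0],[0,0,3,0],[0,0,1,0],[0,0,0,0],[0,0,0,0],[0,0,0,0]])

```text
clock: 3.07
eef_pos: [730.9, -28.3, 120.5]
tcp_rot: [3.141, 0.003, 2.966]
contact_force: [0.7, 0.1, -0.2]
opening: 0.001
```

Emit:
drive_tool(deltas=[[0,-0.45,0,0],[0,0,0.8,0],[0,0,0.7,0],[0,0,0,0],[0,0,0,0],[0,0,0,0]])

```text
clock: 3.57
eef_pos: [728.8, -33.1, 103.2]
tcp_rot: [-3.142, -0.0, 2.966]
contact_force: [0.2, 0.7, -0.0]
opening: -0.006
```

Emit:
drive_tool(deltas=[[0,0,-0.2,0],[0,0,0,0],[0,0,0,0],[0,0,0,0],[0,0,0,0]])

```text
clock: 3.98
eef_pos: [728.9, -33.1, 105.4]
tcp_rot: [3.142, 0.0, 2.966]
contact_force: [0.3, 0.7, 0.3]
opening: -0.004
```

```bash
python3 - <<'E'
from h import *
for i in range(4): print(r.sense()['eef_pos'].round(2)); im,d=cams.grab_frame('scene')
E
```

```text
[728.92 -33.09 105.4 ]
[728.86 -33.09 105.33]
[728.85 -33.08 105.31]
[728.84 -33.11 105.26]
```

Emit:
drive_tool(deltas=[[0.6,0,0,0],[0.6,0,0,0],[0.6,0,0,0],[0.6,0,0,0],[0.6,0,0,0],[0.6,0,0,0],[0.6,0,0,0],[0.6,0,0,0],[0.6,0,0,0],[0.6,0,0,0],[0.6,0,0,0],[0.6,0,0,0]])

```text
clock: 5.18
eef_pos: [657.3, -20.4, 105.4]
tcp_rot: [3.142, -0.0, 2.966]
contact_force: [2.3, -0.3, 1.0]
opening: -0.001
```

Emit:
drive_tool(deltas=[[0.6,0,0,0],[0.6,0,0,0],[0.6,0,0,0],[0.6,0,0,0],[0.6,0,0,0],[0.6,0,0,0],[0.6,0,0,0],[0.6,0,0,0],[0.6,0,0,0],[0.6,0,0,0],[0.6,0,0,0],[0.6,0,0,0]])

```text
clock: 6.18
eef_pos: [586.8, -7.8, 105.4]
tcp_rot: [3.142, 0.001, 2.966]
contact_force: [3.1, -0.5, -0.2]
opening: -0.001
```

Emit:
drive_tool(deltas=[[0.6,0,0,0],[0.6,0,0,0],[0.6,0,0,0],[0.6,0,0,0],[0.6,0,0,0],[0.6,0,0,0],[0.6,0,0,0],[0.6,0,0,0],[0.6,0,0,0],[0.6,0,0,0],[0.6,0,0,0],[0,0,0,0]])

```text
clock: 7.18
eef_pos: [520.2, 3.8, 105.0]
tcp_rot: [-3.141, -0.002, 2.966]
contact_force: [-0.7, -0.4, 0.6]
opening: -0.002
```

```bash
python3 - <<'E'
from h import *
print(r.sense()['eef_pos'].round(1),r.sense()['contact_force'].round(1))
im,d,P=save('scene','s2'); im2,_,_=save('wrist','w2')
b=cv2.resize(im[105:235,190:310,::-1],(480,520),interpolation=cv2.INTER_CUBIC);w=cv2.resize(im2[60:320,170:330,::-1],(320,520))
cv2.imwrite('pics/c2.png',np.hstack([b,w]))
E
```

```text
[520.2   3.8 105. ] [-0.7 -0.4  0.6]
```

View pics/c2.png

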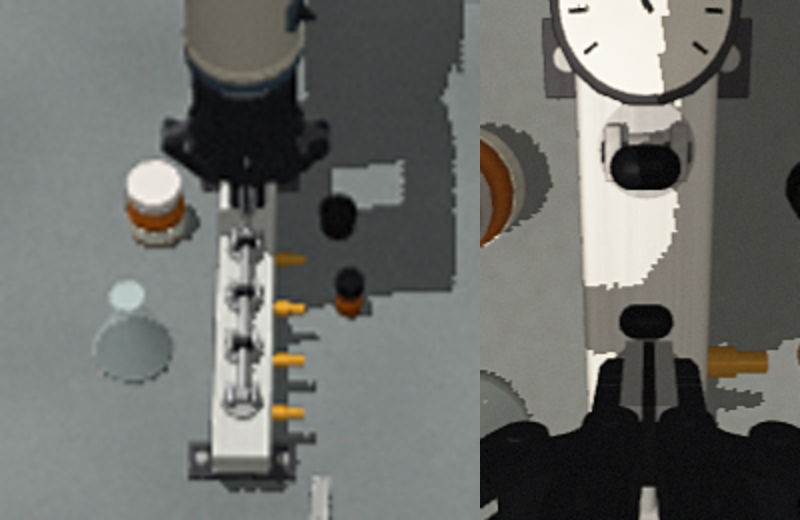

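Levers 1–3 lie flat. Lever 4's tip is just ahead of the fingers, and the main lever stands clear beyond it. I'll do the last short stretch slowly.

Emit:
drive_tool(deltas=[[0.4,0,0,0],[0.4,0,0,0],[0.4,0,0,0],[0.4,0,0,0],[0.1,0,0,0],[0,0,0,0],[0,0,0,0]])

```text
clock: 7.87
eef_pos: [505.1, 6.6, 105.2]
tcp_rot: [-3.142, -0.0, 2.966]
contact_force: [-0.2, 0.4, 0.2]
opening: -0.0
```

Emit:
drive_tool(deltas=[[0,0,-1,0],[0,0,-2,0],[0,0,-3,0],[0,0,-3,0],[0,0,-3,0],[-3,0,-2,0],[-3,0,0,0],[-3,0,0,0],[-3,0,0,0],[0,0,0,0],[0,0,0,0],[0,0,0,0]])

```text
clock: 8.87
eef_pos: [622.6, -14.4, 245.2]
tcp_rot: [-3.141, -0.001, 2.966]
contact_force: [-0.4, -0.1, -0.0]
opening: -0.001
```

```bash
python3 - <<'E'
from h import *
print(r.sense()['eef_pos'].round(1),r.sense()['contact_force'].round(1))
im,_,P=save('wrist','w3')
cv2.imwrite('pics/c3.png',cv2.resize(im[:280,120:400,::-1],(600,600)))
save('scene','s3');save('top','t3')
def tips(z):
    pass
a=np.load('pics/scene0.npz')['im'].astype(int);b=np.load('pics/s3.npz')['im'].astype(int)
hs=[cv2.cvtColor(x.astype(np.uint8),cv2.COLOR_RGB2HSV) for x in(a,b)]
for nm,(lo,hi),sl in(('slide',((100,150,60),(125,255,255)),(slice(150,210),slice(90,150))),('jarcap',((0,0,190),(180,50,255)),(slice(140,156),slice(218,240))),('stopper',((0,0,0),(180,255,45)),(slice(150,167),slice(266,284))),('vial',((0,120,20),(25,255,255)),(slice(170,188),slice(270,286))),('washcap',((100,120,80),(125,255,255)),(slice(120,150),slice(385,410)))):
    print(nm,[cv2.moments(cv2.inRange(h[sl],lo,hi),True) and (lambda m:(m['m00'],round(m['m10']/max(m['m00'],1),1),round(m['m01']/max(m['m00'],1),1)))(cv2.moments(cv2.inRange(h[sl],lo,hi),True)) for h in hs])
E
```

```text
[622.6 -14.4 245.2] [-0.4 -0.1 -0. ]
slide [(902.0, 30.6, 32.1), (901.0, 30.6, 32.1)]
jarcap [(111.0, 9.9, 10.2), (110.0, 9.6, 10.3)]
stopper [(84.0, 8.1, 8.9), (90.0, 7.9, 8.7)]
vial [(29.0, 6.7, 11.0), (29.0, 6.7, 11.0)]
washcap [(129.0, 12.6, 15.2), (130.0, 12.6, 15.1)]
```

View pics/c3.png

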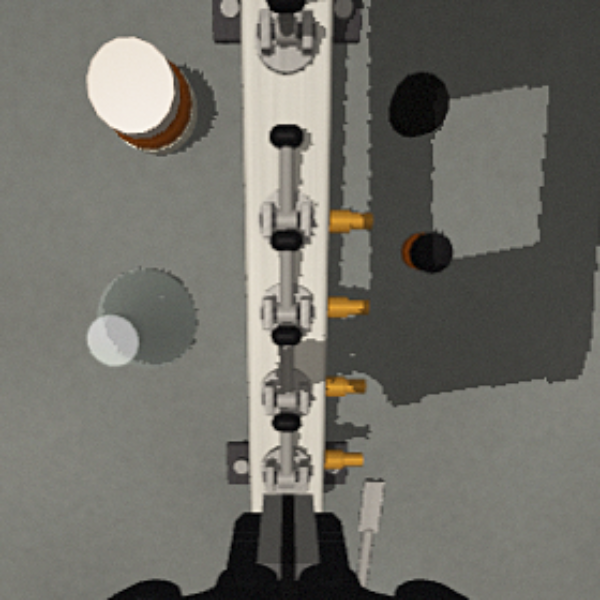

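```bash
python3 - <<'E'
from h import *
z=np.load('pics/w3.npz');hs=cv2.cvtColor(z['im'],cv2.COLOR_RGB2HSV)
k=(hs[...,2]<40).astype(np.uint8);k[:,:240]=0;k[:,268:]=0;k[220:]=0
N,l,s,c=cv2.connectedComponentsWithStats(k);O=np.array([560.5,-2.6]);u=np.array([-.9846,.1749])
for i in range(1,N):
    if s[i,4]>25:
        best=[]
        for px in(-115,-69,-23,23,105):
            for th in np.arange(-.2,1.45,.02):
                q=onz(z,c[i],72+38*np.cos(th))[0,:2]
                best.append((abs((q-O)@u-px-38*np.sin(th)),px,round(th,2)))
        print(c[i].round(1),s[i,4],sorted(best)[:4])
E
```

```text
[253.    2.3] 92 [(np.float64(0.25060540120832453), 105, np.float64(-0.16)), (np.float64(0.5405743274526484), 105, np.float64(-0.18)), (np.float64(1.039287880259205), 105, np.float64(-0.14)), (np.float64(1.333934844381118), 105, np.float64(-0.2))]
[253.3  62.9] 127 [(np.float64(0.17169225625912432), 23, np.float64(0.96)), (np.float64(0.17891582306933884), 23, np.float64(0.94)), (np.float64(0.5085592825623948), 23, np.float64(0.98)), (np.float64(0.5431247168660533), 23, np.float64(0.92))]
[253.5 111.7] 110 [(np.float64(0.13173548060422036), -23, np.float64(1.02)), (np.float64(0.267456068471688), -23, np.float64(1.04)), (np.float64(0.5437817488099519), -23, np.float64(1.0)), (np.float64(0.6536332271207357), -23, np.float64(1.06))]
[253.5 156. ] 99 [(np.float64(0.06481663448005293), -69, np.float64(1.08)), (np.float64(0.4024513192732613), -69, np.float64(1.1)), (np.float64(0.5442589016930199), -69, np.float64(1.06)), (np.float64(0.8573580586158229), -69, np.float64(1.12))]
[253.3 196.4] 86 [(np.float64(0.014614259251658268), -115, np.float64(1.12)), (np.float64(0.24151124470096974), -69, np.float64(-0.12)), (np.float64(0.4793939633574569), -69, np.float64(-0.14)), (np.float64(0.5490490695316694), -115, np.float64(1.1))]
```

```bash
python3 - <<'E'
from h import *
z=np.load('pics/w3.npz');d=z['d'];O=np.array([560.5,-2.6]);u=np.array([-.9846,.1749])
o,D=ray(z,np.stack(np.meshgrid(np.arange(512),np.arange(384)),-1).reshape(-1,2));X=(o+D*d.reshape(-1,1)).reshape(384,512,3)
for n,v in((4,62.9),(3,111.7),(2,156),(1,196.4)):
    p=X[int(v)-4:int(v)+5,250:257].reshape(-1,3);print(n,'top z',np.percentile(p[:,2],[50,90]).round(1))
print('bar',np.median(X[75:95,238:243].reshape(-1,3)[:,2]),np.median(X[150:170,238:243,2]))
for v in range(52,104,3): print(v,((X[v,253,:2]-O)@u).round(1),X[v,251:256,2].mean().round(1),end=' | ')
E
```

```text
4 top z [87.7 88.9]
3 top z [87.5 88.7]
2 top z [87.5 88.8]
1 top z [87.5 88.5]
bar 60.36974759524975 60.11908353141129
52 69.6 60.4 | 55 66.5 60.6 | 58 59.6 86.4 | 61 56.6 88.1 | 64 54.0 88.4 | 67 51.4 87.2 | 70 48.8 85.2 | 73 46.1 84.2 | 76 43.5 83.3 | 79 40.9 82.5 | 82 38.1 81.2 | 85 35.3 80.9 | 88 32.5 79.7 | 91 29.7 78.6 | 94 27.0 77.6 | 97 24.0 77.1 | 100 21.1 77.1 | 103 18.1 77.8 |
```

Each lever's tip top is at 88.5 mm, against about 93 mm at the 1.15 rad limit. That puts the angles at about 1.24–1.28 rad. I'll back off higher and check the main lever, flask and spatula.

Emit:
drive_tool(deltas=[[0,0,-3,0],[0,0,-3,0],[0,0,-3,0],[0,0,-3,0],[0,0,0,0],[0,0,0,0],[0,0,0,0]])

```text
clock: 9.6
eef_pos: [622.7, -14.3, 365.1]
tcp_rot: [-3.142, -0.0, 2.966]
contact_force: [0.3, -0.1, -0.9]
opening: -0.001
```

```bash
python3 - <<'E'
from h import *
s=r.sense();print(s['clock'],s['eef_pos'].round(1),s['contact_force'].round(1),abs(s['qvel']).max())
im,_,P=save('wrist','w4');sc,_,_=save('scene','s4')
a=cv2.resize(im[:256,150:360,::-1],(420,512));o=cv2.imread('pics/scene0.png')
b=[cv2.resize(x[110:290,200:290],(256,512)) for x in(o,sc[:,:,::-1])]
cv2.imwrite('pics/c4.png',np.hstack([a,b[0][:,:190],b[1][:,:190]]))
E
```

```text
9.6 [622.7 -14.3 365.1] [ 0.3 -0.1 -0.9] 0.02149972387171333
```

View pics/c4.png

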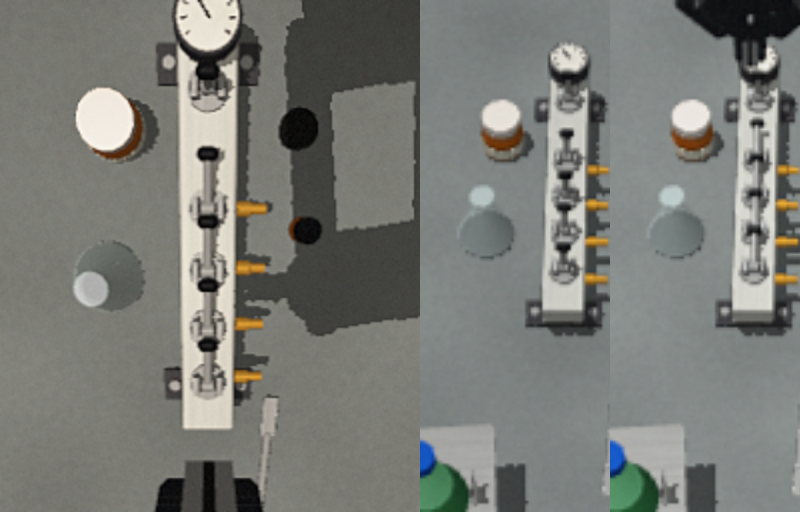

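All four outlet levers lie folded and the main lever still stands in front of the gauge. The flask, jar, vial, stopper and spatula look unmoved, so I'm handing in.

```bash
python3 -c "
from rig import job;print(job.sign_off())"
```

```text
the job is handed in; nothing more can be done
None
```

I folded the four outlet levers down one after another in a single light pass and handed the job in at about 10 s; no verdict was reported. The jaws were shut, the fingertips ran about 88 mm above the bench, and the force readings between moves were about 3 N or less. I stopped at x ≈ 56 mm on the bar (leading edge of the fingers about 67 mm), then rose straight up and backed off.

**Levers:** depth puts the outlet tips' tops at about 88.5 mm, roughly 1.24–1.28 rad. That is above the 1.15 rad limit but short of the 1.4 stop. A cruder check, from where the tip blobs appeared in one image, disagreed at 0.95–1.12 rad. I set it aside because a 1–2 mm position error changes its answer a lot at these angles.

**Main valve:** its lever still stands in the last pictures. I judged this by eye, because its tip was cut off in the frame I measured.

**Loose things:** before-and-after images put the slide box, jar, stopper, vial and wash bottle within about a third of a pixel of where they started. I checked the flask and spatula by eye only; both look unmoved.

**Arm:** it finished with its fingertips about 350 mm above the bench, touching nothing.

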